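# Refit the spacer and lock knob of a tube mixer

## Robot

A 6-joint arm with a two-finger parallel gripper is mounted at the origin on a cart in front of the work surface, level with it; the furniture and walls round the work are solid. World frame = base frame: x ahead of the robot, y to its left, z up, the work surface at z = 0. Lengths are in mm, angles in rad, forces in N, time in s.
With the tool pointing down it reaches from about 275 to 1000 mm from the base axis. Payload 8.4 kg.
Tool frame: the origin (TCP) lies between the finger pads; the fingertips stand r.tips_ahead ahead of it and the grasp point (between the pads) lies 6 mm ahead of it (r.tips_ahead is the distance from the TCP to the fingertips, in mm); z points along the fingers, y is the line along which they close (so a half turn about z gives the same grasp; the last joint's range is limited). The gripper opens to 85 mm and grips with 20 to 120 N. Pads are 22 mm wide; open, the fingers measure 114 mm over their backs; the gripper's body (76 mm by 85 mm) begins 54 mm behind the grasp point. The pads swing forward as they close: fully open they stand 13 mm farther back than shut.
Start: joints at [1.307, 0.353, 1.633, -0, 1.155, -0.002], TCP at [161.761, 603.707, 256.281] pointing down, gripper open.
Joint ranges: [-2.63, 2.63], [-0.92, 2.1], [0.06, 2.66], [-1.3, 4.44], [0, 2.69], [-3.02, 3.02]. Speed limits (rad/s): [2.22, 2.22, 2.79, 3.14, 3.14, 3.14].

## Interface

Orientations are given as [roll, pitch, yaw] about the fixed x, y, z axes, in that order (R = Rz(yaw) Ry(pitch) Rx(roll)).
In Python, from rig import r gives the robot as it stands.
- The arm moves only by the tool carry_out, never from a script. Its arguments are lists of equal length, an entry for each row: "delta_pos": the shift along the tool's x, y, z in m, a list of three; "rot": the turn, a rotation vector about the tool's x, y, z in degrees, a list of three. A call has 1 to 8 rows; each row is the pose to reach, as a shift and turn from the pose commanded when the call began, along the tool's axes at that moment; what a row does not reach only later rows make up. A row lasts 1/8 s, in which the tool goes at most 62.5 mm and 10.7 degrees, less where a joint would pass 70% of its speed; a pose out of reach is approached as far as the arm can. A call with a gripper value outside its range is refused whole. "claw" is the finger opening in m, from 0 to 0.0854, set as the call begins (left out, the last holds). The fingers move at their own pace and stop on an object; "grip_force" is the grip in N (left out, the last holds). Time passes only in rows, so rows that repeat a pose let the fingers close. It gives the time, the measured TCP pose, the force, the opening and the grip force at its end, in the units of the state.
- r.sense(): the state, without advancing time (a new reading comes with each control period).
- r.grab_frame(name): name is "scene" or "side" or "wrist"; returns the picture (480x640x3 uint8, blue, green, red); there is no depth.
- r.camera_info(name): a dict with "fx", "fy", "cx", "cy" (pixels), "pose" (4x4, takes a point from camera to world coordinates); the wrist camera has in their place "hand_eye" (4x4, takes a point from camera to tool coordinates, whose origin is the TCP and whose axes are the flange's). Camera axes: x right, y down, z forward; pixel columns grow to the right and rows downward; lengths in mm; the calibration is good to about 2 mm. A picture is of the moment at which its call begins: read the wrist's pose just before it. camera_info takes no time and is no camera call.
- r.sign_off(): hands the job in; it is judged then, once.
Trained networks look in the newest picture that a camera, given by its name, has taken for a name from the list of things; names that differ only in an ending like _2 or _b are one class to them, and where a whole thing is asked for, a point or a joint stands for the part that bears it (a point fixed in the world has none). Each returns a list of dicts, best first, with "p" (0 to 1); they miss things now and then, are a little off and sometimes report something else, mostly with a low value. They report only what shows in the picture. A call takes as long as a camera call.
- r.recognise(thing, camera): "box" ([left, top, right, bottom] in pixels, round what is visible of it).
- r.cut_out(thing, camera): "mask" (480x640 bool, what is visible of it) and "box" ([left, top, right, bottom] in pixels, round what is visible of it).
The state is a dict: "clock": time; "qpos": joint angles; "qvel": joint speeds; "joint_efforts": joint torques, N m; "eef_pos": TCP position; "tcp_rot": TCP orientation; "contact_force": force on the tool from outside, world axes, zero at the start; "wrist_torque": the same for the moment, N m; "opening": opening from 0.0 (shut) to 1.0 (fully open); "grasp_force": force on a finger pad.
Only numpy, scipy, OpenCV 4.12 (cv2) and the standard library are available. Lean on these libraries where they do the work, as an engineer would, in place of code of your own. Each camera call takes 0.05 s, during which the arm holds its last target. There are 200 camera calls.

## Task

The small tube mixer has been cleaned and needs refitting: slide the taller of the two ring spacers down over its spindle until it sits flat on the grey tube disc, then set the lock knob, closed end up, over the spindle so that it rests squarely on the spacer. Leave the shorter spacer standing where it is.

Things in the scene. Friction and masses are not known exactly. Their poses are not given: they have to be found in the camera images.
- spindle_foot (a point): On the upright steel spindle's axis, at the top of the fixed mixer's grey disc (112 mm diameter, top 50 mm above the worktop, on a white housing 105 x 105 mm with a 7 mm knob on its front); z up. The spindle rises 68 mm above this point (118 mm above the worktop): 21 mm diameter for the lowest 24 mm, tapering to 10 mm at 61 mm and a blunt 4 mm tip.
- tall_spacer: The taller spacer: plain aluminium ring, outside diameter 46 mm, bore 28 mm right through, 44 mm high, 120 g, standing on end on the worktop. Origin on its axis at its underside, z up along the axis. Grasp across its outside.
- lock_knob: Lock knob: black, ribbed, outside diameter 46 mm, height 44 mm, closed domed top, plain bore 26 mm wide and 30 mm deep from below, 70 g; slips on loosely, no thread or snap. Stands on its open end on the worktop. Origin on its axis at its underside (open end), z up. Fitted, its underside rests on the tall spacer's top, 44 mm above the disc.
- short_spacer: The shorter spacer, which is not used: same aluminium ring, outside diameter 46 mm, bore 28 mm, but only 22 mm high, standing on the worktop. Origin on its axis at its underside.

How it is judged (in metres and radians):
On the way, in this order (a step that is already met when the one before it is completed fails the run):
1. the tall spacer sits on the disc round the spindle (horizontal distance between tall_spacer and spindle_foot below 0.012 m and z of tall_spacer in the frame of spindle_foot between -0.005 and 0.006 m and angle between tall_spacer's own z axis and vertical below 0.15 rad), for 0.2 s.
2. the lock knob sits on the spacer over the spindle (horizontal distance between lock_knob and spindle_foot below 0.014 m and z of lock_knob in the frame of spindle_foot between 0.039 and 0.05 m and angle between lock_knob's own z axis and vertical below 0.15 rad), for 0.2 s.
At the end, for the whole second after the job is handed in: Tall spacer round the spindle (axis within 12 mm, underside within 5 mm of the disc), lock knob over the spindle on top of it (axis within 14 mm, underside 39 to 50 mm above the disc), both upright within 8 degrees and at rest; short spacer within 30 mm of its start (all of step 1 and all of step 2 and linear speed of each of tall_spacer, lock_knob below 0.02 m/s and distance of short_spacer from where it was at the start of the episode below 0.03 m); the robot touches nothing.
It fails at once if the short spacer is moved by more than 30 mm (distance of short_spacer from where it was at the start of the episode above 0.03 m).
It also fails if it takes over 58 s, if anything falls off the work surface, if the arm or the gripper's body presses on something with over 40 N, if the wrist force passes 120 N, or if a joint passes its speed limit or range.

## Working session

There is one attempt and no reset: what is moved stays moved. The work goes in short steps, Python scripts to look and compute and a tool call to move; the robot and the scene stay as the last step left them, time stands still between calls to the robot, and variables do not carry over. Pictures are saved under pics/ and viewed, at most 10 in all, crops included, and the job is handed in when it is done.

Besides the shell and the picture viewer there is one more tool, called after "Call:" as name(argument=value, ...) on one line, values as JSON. carry_out: Moves the arm, as the interface text tells. Its arguments: {"type":"object","properties":{"delta_pos":{"type":"array","items":{"type":"array","items":{"type":"number"}}},"rot":{"type":"array","items":{"type":"array","items":{"type":"number"}}},"claw":{"type":"number"},"grip_force":{"type":"number"}},"required":["delta_pos","rot"]}

```bash
mkdir -p pics; ls
python3 - <<'E'
from rig import r
import cv2,numpy as np
s=r.sense();print(s,r.tips_ahead)
for c in("scene","side"):
    f=r.grab_frame(c);cv2.imwrite(f"pics/{c}0.png",f)
    i=r.camera_info(c);print(c,{k:np.round(v,3).tolist() for k,v in i.items()})
    for t in("spindle_foot","tall_spacer","lock_knob","short_spacer"):
        print(t,[(np.round(d["box"]).tolist(),round(d["p"],2)) for d in r.recognise(t,c)][:3])
print(r.camera_info("wrist"))
E
```

```text
pics
{'clock': 0.0, 'qpos': array([ 1.30660756e+00,  3.53702344e-01,  1.63413679e+00, -1.93053552e-06,
        1.15521995e+00, -2.40786218e-03]), 'qvel': array([ 0.00054359, -0.00058774, -0.00039308,  0.00085945,  0.00090383,
       -0.00116511]), 'joint_efforts': array([ 4.57963670e-04, -6.05269003e+01, -3.42060006e+01,  8.09557878e-05,
        9.53429437e-03,  2.13572571e-05]), 'eef_pos': array([161.6381605 , 603.26948736, 255.52668336]), 'tcp_rot': array([-3.14012623e+00, -1.76588611e-06,  2.87981253e+00]), 'contact_force': array([1.17188023, 0.1004154 , 1.13221064]), 'wrist_torque': array([ 0.02929605,  0.00684574, -0.02561347]), 'grasp_force': 0.0, 'opening': 1.002838149471729} 25.0
scene {'fx': 538.292, 'fy': 538.292, 'cx': 323.319, 'cy': 240.308, 'pose': [[-0.893, -0.192, 0.406, 188.761], [-0.449, 0.405, -0.796, 972.587], [-0.012, -0.894, -0.448, 448.334], [0.0, 0.0, 0.0, 1.0]]}
spindle_foot [([288.0, 234.0, 366.0, 322.0], 0.56)]
tall_spacer [([340.0, 227.0, 367.0, 257.0], 0.66)]
lock_knob [([301.0, 210.0, 330.0, 239.0], 0.67)]
short_spacer [([401.0, 239.0, 427.0, 264.0], 0.66
[... 200 characters left out ...]
]]}
spindle_foot [([306.0, 233.0, 397.0, 325.0], 0.66)]
tall_spacer [([319.0, 239.0, 347.0, 265.0], 0.84)]
lock_knob [([271.0, 230.0, 294.0, 260.0], 0.63), ([378.0, 244.0, 404.0, 264.0], 0.22)]
short_spacer [([376.0, 244.0, 403.0, 263.0], 0.8)]
{'fx': 356.7571646805873, 'fy': 356.7571646805873, 'cx': 317.6634910641143, 'cy': 237.42681736633787, 'hand_eye': array([[ 1.14028688e-03, -9.60853799e-01, -2.77053562e-01,
         6.98500199e+01],
       [ 9.99998671e-01,  7.72857346e-04,  1.43539916e-03,
         8.81625576e-01],
       [-1.16508585e-03, -2.77054831e-01,  9.60853404e-01,
        -1.16566466e+02],
       [ 0.00000000e+00,  0.00000000e+00,  0.00000000e+00,
         1.00000000e+00]])}
```

View pics/scene0.png

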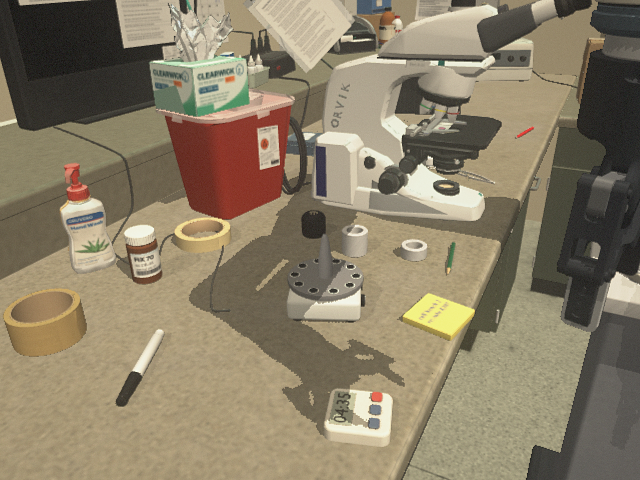

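View pics/side0.png

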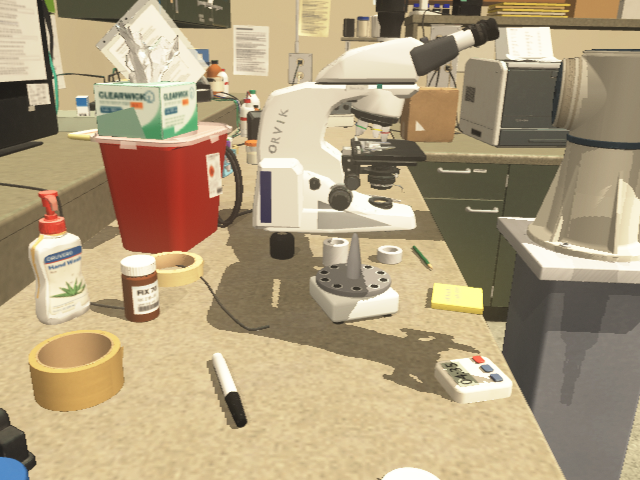

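The scene view shows the mixer with its spindle tip at about (324,236). Behind it are the knob (313,224), tall spacer (355,241) and short spacer (414,251). In the side view they are at: tip (355,233), knob (282,245), tall (335,253), short (389,254). The network boxes agree, and the microscope stands close behind the knob. Next I triangulate.

```bash
cat > h.py <<'E'
from rig import r
import numpy as np, cv2
from scipy.spatial.transform import Rotation as R
def campose(c):
    i=r.camera_info(c)
    if c!="wrist": return i,np.array(i["pose"])
    s=r.sense();T=np.eye(4);T[:3,:3]=R.from_euler("xyz",s["tcp_rot"]).as_matrix();T[:3,3]=s["eef_pos"]
    return i,T@i["hand_eye"]
def ray(c,u,v,ip=None):
    i,P=ip or campose(c)
    d=P[:3,:3]@[(u-i["cx"])/i["fx"],(v-i["cy"])/i["fy"],1]
    return P[:3,3],d/np.linalg.norm(d)
def plane(c,u,v,z,ip=None):
    o,d=ray(c,u,v,ip);return o+d*(z-o[2])/d[2]
def tri(rays):
    A=[np.eye(3)-np.outer(d,d) for o,d in rays]
    return np.linalg.solve(sum(A),sum(a@o for a,(o,d) in zip(A,rays)))
def proj(c,p,ip=None):
    i,P=ip or campose(c)
    q=np.linalg.inv(P)@np.append(p,1);return np.array([i["fx"]*q[0]/q[2]+i["cx"],i["fy"]*q[1]/q[2]+i["cy"]])
E
python3 - <<'E'
from h import *
for n,a,b,z in(("tip",(324,235),(355,233),118),("tall",(354,241),(334.5,252.5),22),("knob",(313.5,224),(282.5,245),22),("short",(414,251),(389.5,254),11)):
    print(n,*[np.round(x) for x in(tri([ray("scene",*a),ray("side",*b)]),plane("scene",*a,z),plane("side",*b,z))])
s=r.sense();print(R.from_euler("xyz",s["tcp_rot"]).as_matrix().round(3))
E
```

```text
tip [498. 364. 116.] [495. 370. 118.] [499. 367. 118.]
tall [528. 188.  20.] [525. 194.  22.] [528. 191.  22.]
knob [626. 156.  20.] [623. 162.  22.] [625. 162.  22.]
short [426. 159.   9.] [424. 165.  11.] [427. 158.  11.]
[[-0.966  0.259 -0.   ]
 [ 0.259  0.966 -0.   ]
 [ 0.    -0.    -1.   ]]
```

Run:
```python
from h import *
for c,l in(("side",[(258,229),(300,234),(350,230),(415,228)]),("scene",[(314,207),(390,214),(480,219)])):
    for p in l: print(c,p,plane(c,*p,0).round()[:2])
# eyepiece/stage heights along column near y=60
print(tri([ray("scene",500,122),ray("side",424,152)]).round(),tri([ray("scene",592,5),ray("side",497,28)]).round())
```

```text
side (258, 229) [694.   5.]
side (300, 234) [603.  28.]
side (350, 230) [498. -11.]
side (415, 228) [356. -42.]
scene (314, 207) [684.  44.]
scene (390, 214) [525.  10.]
scene (480, 219) [354. -43.]
[346. -96. 171.] [228. -38. 403.]
```

Call:
carry_out(delta_pos=[[-0.05,-0.033,0.01],[-0.1,-0.066,0.02],[-0.15,-0.099,0.03],[-0.2,-0.132,0.04],[-0.25,-0.165,0.05],[-0.3,-0.198,0.06],[-0.35,-0.231,0.07],[-0.4,-0.264,0.08]], rot=[[0,0,0],[0,0,0],[0,0,0],[0,0,0],[0,0,0],[0,0,0],[0,0,0],[0,0,0]], claw=0.075)

```text
clock: 1.5
eef_pos: [481.1, 243.7, 176.3]
tcp_rot: [3.141, 0.001, 2.88]
contact_force: [-0.5, 0.6, -0.1]
opening: 0.876
grasp_force: 0.0
```

Call:
carry_out(delta_pos=[[-0.03,-0.02,0.005],[-0.06,-0.04,0.01],[-0.06,-0.04,0.01],[-0.06,-0.04,0.01]], rot=[[0,0,0],[0,0,0],[0,0,0],[0,0,0]])

```text
clock: 2.0
eef_pos: [527.1, 191.2, 166.3]
tcp_rot: [3.142, -0.0, 2.879]
contact_force: [-0.8, 0.2, 0.2]
opening: 0.881
grasp_force: 0.0
```

Run:
```python
from h import *
s=r.sense();print(s["clock"],s["eef_pos"],s["tcp_rot"],s["contact_force"])
ip=campose("wrist");f=r.grab_frame("wrist");cv2.imwrite("pics/w1.png",f)
for t in("tall_spacer","lock_knob","short_spacer","spindle_foot"):
    for d in r.recognise(t,"wrist")[:2]: print(t,np.round(d["box"]),round(d["p"],2))
for n,p in(("tall",[527,190,44]),("knob",[625,160,44]),("short",[426,160,22])):print(n,proj("wrist",p,ip))
```

```text
2.0 [527.05946084 191.21368981 166.27886356] [ 3.14157014e+00 -4.69647231e-04  2.87923954e+00] [-0.75387042  0.22357015  0.23674471]
tall_spacer [288. 197. 351. 271.] 0.75
lock_knob [285. 320. 336. 384.] 0.7
lock_knob [209.  74. 276. 141.] 0.7
short_spacer [206.  73. 277. 142.] 0.64
spindle_foot [442.  16. 638. 232.] 0.55
tall [314.18045937 239.20886092]
knob [309.80939736 365.67764648]
short [233.95856134 104.7943792 ]
```

View pics/w1.png

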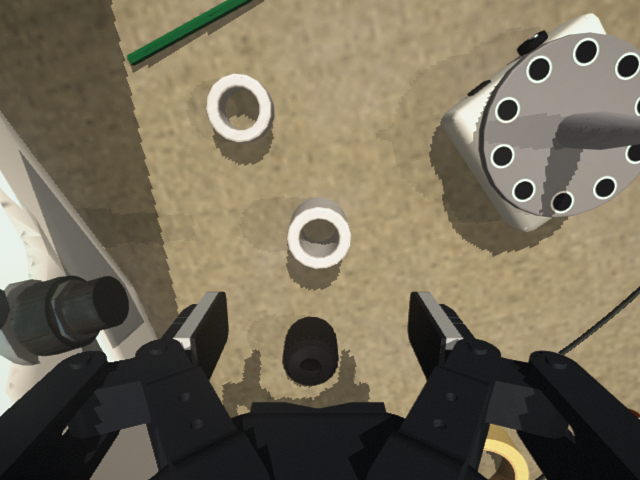

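The wrist view shows the tall ring's top centred near (319,238) and the knob's top near (310,365). The short ring is near (240,107) and the disc is at upper right, with the spindle tip out of frame. All are within a few pixels of prediction.

Run:
```python
from h import *
ip=campose("wrist")
for n,u,v,z in(("tall",319,238,44),("knob",310,364,44),("short",239.5,107.5,22)):print(n,plane("wrist",u,v,z,ip).round(1))
p=plane("wrist",319,238,44,ip)-r.sense()["eef_pos"];Rt=R.from_euler("xyz",r.sense()["tcp_rot"]).as_matrix();print("tool delta",Rt.T@p)
```

```text
tall [527.1 194.   44. ]
knob [623.8 161.2  44. ]
short [428.7 163.4  22. ]
tool delta [  0.50596607   2.17085363 122.48193033]
```

Call:
carry_out(delta_pos=[[0.0,0.002,0.03],[0.0,0.002,0.06],[0.0,0.002,0.085],[0.0,0.002,0.105],[0.0,0.002,0.12],[0.0,0.002,0.13],[0.0,0.002,0.13],[0.0,0.002,0.13]], rot=[[0,0,0],[0,0,0],[0,0,0],[0,0,0],[0,0,0],[0,0,0],[0,0,0],[0,0,0]])

```text
clock: 3.25
eef_pos: [528.3, 193.1, 36.8]
tcp_rot: [3.141, 0.001, 2.88]
contact_force: [-0.8, -0.3, 0.8]
opening: 0.876
grasp_force: 0.0
```

Call:
carry_out(delta_pos=[[0,0,0],[0,0,0],[0,0,0],[0,0,0],[0,0,0],[0,0,0]], rot=[[0,0,0],[0,0,0],[0,0,0],[0,0,0],[0,0,0],[0,0,0]], claw=0.03, grip_force=40)

```text
clock: 4.0
eef_pos: [528.3, 193.0, 37.0]
tcp_rot: [3.141, 0.001, 2.88]
contact_force: [-1.6, -0.4, 6.1]
opening: 0.488
grasp_force: 40.5
```

Call:
carry_out(delta_pos=[[0,0,-0.01],[0,0,-0.03],[0,0,-0.06],[0,0,-0.09],[0,0,-0.12],[0,0,-0.14],[0,0,-0.15],[0,0,-0.15]], rot=[[0,0,0],[0,0,0],[0,0,0],[0,0,0],[0,0,0],[0,0,0],[0,0,0],[0,0,0]])

```text
clock: 5.0
eef_pos: [528.1, 193.0, 186.8]
tcp_rot: [3.141, 0.001, 2.88]
contact_force: [-0.4, -0.2, -0.8]
opening: 0.486
grasp_force: 40.7
```

Run:
```python
from h import *
s=r.sense();print(s["clock"],s["eef_pos"],s["tcp_rot"],s["contact_force"],s["opening"])
ip=campose("wrist");f=r.grab_frame("wrist");cv2.imwrite("pics/w2.png",f)
for t in("tall_spacer","spindle_foot"):
    for d in r.recognise(t,"wrist")[:2]: print(t,np.round(d["box"]),round(d["p"],2))
print(proj("wrist",s["eef_pos"]+[0,0,8],ip))
```

```text
5.0 [528.11137912 193.01873977 186.84825649] [3.14093325e+00 9.16458978e-04 2.87979824e+00] [-0.37069811 -0.24748116 -0.7695911 ] 0.48593717096422645
tall_spacer [258. 247. 376. 397.] 0.84
spindle_foot [430.  25. 632. 224.] 0.77
[314.54268251 344.29208243]
```

View pics/w2.png

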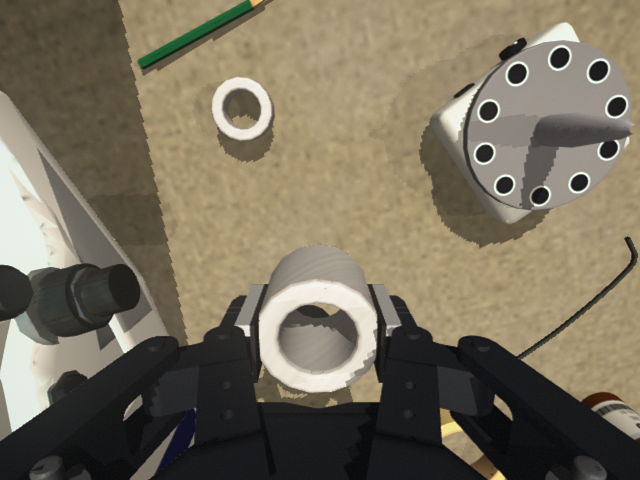

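The wrist view shows the ring held upright, its top ellipse centred near (318,337). The disc's hole circle is centred near (549.5,128) and the spindle tip is near (630,130).

Run:
```python
from h import *
ip=campose("wrist");s=r.sense();Rt=R.from_euler("xyz",s["tcp_rot"]).as_matrix()
ring=plane("wrist",318.5,337,s["eef_pos"][2]+7,ip)
foot=plane("wrist",549.5,128,50,ip);tip=plane("wrist",629,130,117,ip)
print("ring",ring,"in tool",Rt.T@(ring-s["eef_pos"]));print("foot",foot,"tip",tip)
print("tool delta",Rt.T@(foot-ring),Rt.T@(tip-ring))
for c,a in(("scene",(324,235)),("side",(355,233))):print(c,proj(c,foot+[0,0,68]),proj(c,tip))
```

```text
ring [525.57817251 194.63730274 192.36258015] in tool [ 2.23204928  1.3780037  -6.99844827]
foot [496.25231815 364.29298434  50.        ] tip [497.83254772 361.81269816 117.        ]
tool delta [ 72.0530247  156.41597037 142.31151078] [ 69.96913102 154.36831138  75.31066433]
scene [324.96631138 233.06705772] [324.75696611 232.80301355]
side [356.56991099 232.50844384] [355.41725438 232.58910026]
```

Call:
carry_out(delta_pos=[[0.015,0.03,0],[0.03,0.065,0],[0.05,0.11,0],[0.065,0.145,0],[0.071,0.155,0],[0.071,0.155,0],[0.071,0.155,0]], rot=[[0,0,0],[0,0,0],[0,0,0],[0,0,0],[0,0,0],[0,0,0],[0,0,0]])

```text
clock: 6.02
eef_pos: [499.4, 359.8, 185.9]
tcp_rot: [-3.141, -0.0, 2.879]
contact_force: [0.3, -0.3, -1.6]
opening: 0.483
grasp_force: 40.9
```

Run:
```python
from h import *
s=r.sense();print(s["clock"],s["eef_pos"],s["tcp_rot"])
a=r.grab_frame("wrist")[180:480,180:460]
b=r.grab_frame("scene")[150:330,260:400];c=r.grab_frame("side")[150:330,285:425]
for t in("tall_spacer",):
  for cam in("wrist","scene","side"):
    for d in r.recognise(t,cam)[:1]: print(cam,np.round(d["box"],1),round(d["p"],2))
b,c=[cv2.resize(x,None,fx=1.85,fy=1.85,interpolation=cv2.INTER_CUBIC) for x in(b,c)]
h=333;a=cv2.copyMakeBorder(a,0,h-300,0,0,0)
cv2.imwrite("pics/m3.png",np.hstack([a,b[:h],c[:h]]))
```

```text
6.025 [499.44973947 359.82002743 185.87338738] [-3.14051058e+00 -4.03343647e-04  2.87924981e+00]
wrist [259.6 242.4 379.7 395.1] 0.97
scene [309.2 177.5 343.2 216.7] 0.81
side [338.  177.2 372.3 216.9] 0.63
```

View pics/m3.png

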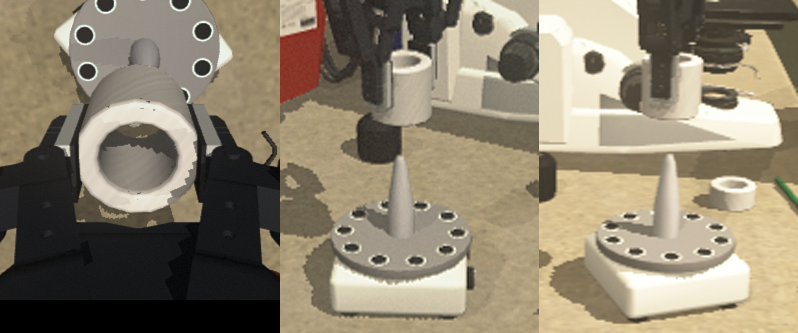

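The composite shows the ring hanging just above the tip. The tip is at (325.4,~234) in scene and (355.3,~233) in side. In the wrist view the spindle axis is at u≈324.5, about 6 px right of the ring centre.

Run:
```python
from h import *
ip=campose("wrist");s=r.sense();e=s["eef_pos"];Rt=R.from_euler("xyz",s["tcp_rot"]).as_matrix()
def tool(p): return (Rt.T@(p-e)).round(1)
print("ring top",tool(plane("wrist",319,336,e[2]+7,ip)))
print("spindle at disc, u only (y)",tool(plane("wrist",324.5,205,55,ip)))
print("disc holes mid",tool(plane("wrist",325,249,50,ip)))
# ring centre vs tip in fixed cams: tip offset from ring in px, for ring mid z=e-15
for c,box,tipu in(("scene",(309.2,343.2),325.4),("side",(338.5,372.4),355.3)):
    for dx,dy in((0,0),(5,0),(0,5)):
        d=Rt@[dx,dy,0]; p=e+Rt@[2.2,1.4,0]+d
        q=proj(c,[p[0],p[1],e[2]-15]);t=proj(c,[p[0],p[1],118]);print(c,dx,dy,"axis u at ring",q.round(1),"at tip",t.round(1),"obs",np.mean(box),tipu)
```

```text
ring top [ 2.6  1.6 -7. ]
spindle at disc, u only (y) [ 22.1   6.  131.4]
disc holes mid [-12.1   6.7 136.4]
scene 0 0 axis u at ring [324.1 197.1] at tip [324.5 232.3] obs 326.2 325.4
scene 5 0 axis u at ring [326.8 198. ] at tip [327.2 233.3] obs 326.2 325.4
scene 0 5 axis u at ring [321.6 198.2] at tip [322.1 233.5] obs 326.2 325.4
side 0 0 axis u at ring [357.  196.3] at tip [355.4 232.1] obs 355.45 355.3
side 5 0 axis u at ring [360.5 196.6] at tip [358.7 232.5] obs 355.45 355.3
side 0 5 axis u at ring [356.2 197.1] at tip [354.5 233.1] obs 355.45 355.3
```

Call:
carry_out(delta_pos=[[0.0015,0.004,0.0],[0.0015,0.004,0.01],[0.0015,0.004,0.02],[0.0015,0.004,0.03],[0.0015,0.004,0.04],[0.0015,0.004,0.05],[0.0015,0.004,0.05]], rot=[[0,0,0],[0,0,0],[0,0,0],[0,0,0],[0,0,0],[0,0,0],[0,0,0]])

```text
clock: 7.2
eef_pos: [498.5, 364.9, 135.2]
tcp_rot: [-3.14, -0.001, 2.88]
contact_force: [-0.4, 0.3, 0.2]
opening: 0.483
grasp_force: 40.9
```

Run:
```python
from h import *
s=r.sense();print(s["clock"],s["eef_pos"],s["tcp_rot"],s["contact_force"])
a=r.grab_frame("wrist")[180:420,180:460]
b=r.grab_frame("scene")[170:330,260:400];c=r.grab_frame("side")[170:330,285:425]
a,b,c=[cv2.resize(x,(k,300),interpolation=cv2.INTER_CUBIC) for x,k in((a,350-84+8),(b,262),(c,262))] 
a=cv2.resize(r.grab_frame("wrist")[230:410,235:400],(275,300),interpolation=cv2.INTER_CUBIC)
cv2.imwrite("pics/m4.png",np.hstack([a,b,c]))
```

```text
7.2 [498.54183048 364.91287496 135.17949415] [-3.14018008e+00 -1.12449973e-03  2.87978806e+00] [-0.43000586  0.32565998  0.18226822]
```

View pics/m4.png

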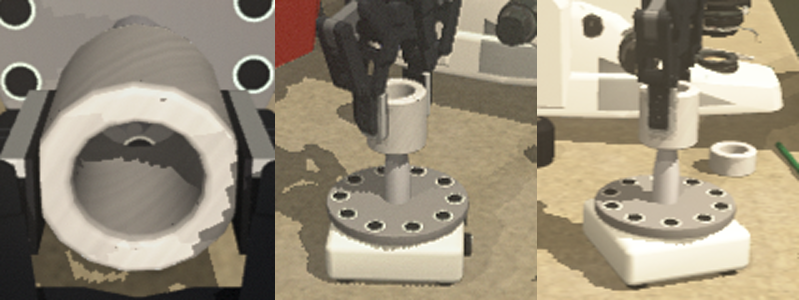

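The composite shows the ring threaded over the tip. Its axis lines up with the spindle to about 1 px in both fixed views. I'll continue down while watching the force.

Call:
carry_out(delta_pos=[[0,0,0.008],[0,0,0.016],[0,0,0.022],[0,0,0.028],[0,0,0.028]], rot=[[0,0,0],[0,0,0],[0,0,0],[0,0,0],[0,0,0]])

```text
clock: 8.02
eef_pos: [498.8, 365.1, 107.6]
tcp_rot: [-3.141, -0.001, 2.88]
contact_force: [0.3, 1.1, -1.3]
opening: 0.486
grasp_force: 40.9
```

Call:
carry_out(delta_pos=[[0,0,0.006],[0,0,0.012],[0,0,0.017],[0,0,0.017],[0,0,0.017]], rot=[[0,0,0],[0,0,0],[0,0,0],[0,0,0],[0,0,0]])

```text
clock: 8.65
eef_pos: [499.1, 365.4, 91.3]
tcp_rot: [3.142, 0.0, 2.88]
contact_force: [-0.3, -0.6, -0.2]
opening: 0.484
grasp_force: 40.9
```

Call:
carry_out(delta_pos=[[0,0,0.001],[0,0,0.002],[0,0,0.003],[0,0,0.0035],[0,0,0.0035]], rot=[[0,0,0],[0,0,0],[0,0,0],[0,0,0],[0,0,0]])

```text
clock: 9.28
eef_pos: [499.0, 365.3, 87.7]
tcp_rot: [-3.142, -0.0, 2.88]
contact_force: [0.1, 0.0, -1.8]
opening: 0.486
grasp_force: 40.9
```

Call:
carry_out(delta_pos=[[0,0,0.0007],[0,0,0.0014],[0,0,0.0014],[0,0,0.0014]], rot=[[0,0,0],[0,0,0],[0,0,0],[0,0,0]])

```text
clock: 9.78
eef_pos: [499.1, 365.3, 87.0]
tcp_rot: [3.141, 0.0, 2.88]
contact_force: [-2.1, -1.9, 5.8]
opening: 0.483
grasp_force: 41.5
```

Call:
carry_out(delta_pos=[[0,0,0],[0,0,0],[0,0,0],[0,0,0],[0,0,0]], rot=[[0,0,0],[0,0,0],[0,0,0],[0,0,0],[0,0,0]], claw=0.075)

```text
clock: 10.4
eef_pos: [499.0, 365.3, 86.3]
tcp_rot: [-3.142, -0.0, 2.88]
contact_force: [-0.5, 0.1, -0.4]
opening: 0.879
grasp_force: 0.0
```

Call:
carry_out(delta_pos=[[0,0,-0.01],[0,0,-0.03],[0,0,-0.06],[0,0,-0.09],[0,0,-0.11],[0,0,-0.11]], rot=[[0,0,0],[0,0,0],[0,0,0],[0,0,0],[0,0,0],[0,0,0]])

```text
clock: 11.15
eef_pos: [500.1, 366.1, 199.5]
tcp_rot: [3.138, 0.003, 2.88]
contact_force: [-0.4, -0.7, 0.2]
opening: 0.873
grasp_force: 0.0
```

Run:
```python
from h import *
s=r.sense();print(s["clock"],s["eef_pos"],s["tcp_rot"],s["contact_force"])
a=r.grab_frame("wrist")[:,120:520]
b=r.grab_frame("scene")[170:330,260:400];c=r.grab_frame("side")[170:330,285:425]
b,c=[cv2.resize(x,(262,300),interpolation=cv2.INTER_CUBIC) for x in(b,c)] 
cv2.imwrite("pics/m5.png",np.hstack([cv2.resize(a,(250,300),interpolation=cv2.INTER_AREA),b,c]))
```

```text
11.15 [500.13982702 366.09934007 199.47610257] [3.13782829e+00 3.05299482e-03 2.87981369e+00] [-0.44162684 -0.74990564  0.19094099]
```

View pics/m5.png

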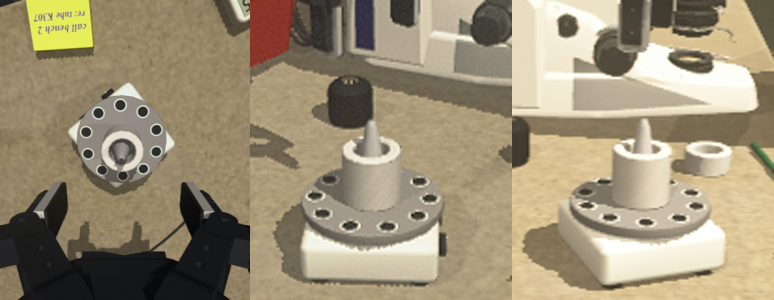

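The composite shows the tall ring seated flat on the disc, with the tip centred in its bore. Wrist tip is at ≈(314,243), scene at ≈(324.7,234.5), and side at ≈(355,234.5). Next is the knob.

Call:
carry_out(delta_pos=[[-0.026,-0.025,0],[-0.052,-0.05,0],[-0.078,-0.075,0],[-0.104,-0.1,0.005],[-0.13,-0.125,0.01],[-0.155,-0.15,0.02],[-0.172,-0.166,0.03],[-0.172,-0.166,0.03]], rot=[[0,0,0],[0,0,0],[0,0,0],[0,0,0],[0,0,0],[0,0,0],[0,0,0],[0,0,0]])

```text
clock: 12.3
eef_pos: [621.9, 159.1, 164.7]
tcp_rot: [-3.14, -0.002, 2.878]
contact_force: [0.4, 0.4, -0.7]
opening: 0.878
grasp_force: 0.0
```

Run:
```python
from h import *
s=r.sense();print(s["clock"],s["eef_pos"],s["tcp_rot"],s["contact_force"],s["qpos"])
ip=campose("wrist");f=r.grab_frame("wrist")
for d in r.cut_out("lock_knob","wrist")[:2]:print(np.round(d["box"],1),d["p"])
print(proj("wrist",[623.8,161.2,44],ip),proj("wrist",[623.8,161.2,0],ip))
b=r.grab_frame("scene")
cv2.imwrite("pics/m6.png",cv2.resize(np.hstack([f[100:480,120:520],b[:380,240:640]]),(800,380)))
```

```text
12.3 [621.93753086 159.13738763 164.65184216] [-3.14028887e+00 -2.34061261e-03  2.87786861e+00] [ 0.4373599   0.38134649 -0.68297562] [ 2.48157664e-01  4.73803842e-01  1.67005311e+00  1.16504054e-05
  1.00041492e+00 -1.05892245e+00]
[289.5 207.2 349.4 271.6] 0.79
[319.66951042 241.57118141] [319.38444741 226.0927247 ]
```

View pics/m6.png

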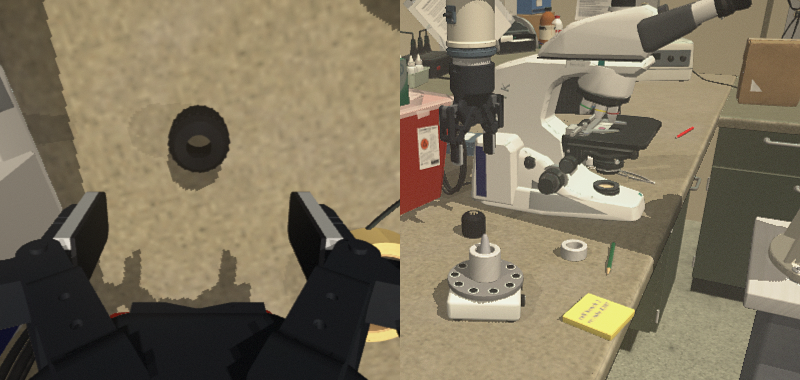

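The knob shows a light spot at its centre at about (197,140) in this composite. I'll zoom in before grasping to make sure of the closed end.

Run:
```python
from h import *
f=r.grab_frame("wrist")[195:285,275:365];g=r.grab_frame("side")[220:270,262:302];h=r.grab_frame("scene")[200:245,295:335]
cv2.imwrite("pics/k7.png",np.hstack([cv2.resize(x,(260,300),interpolation=cv2.INTER_CUBIC) for x in(f,g,h)]))
```

```text
(no output)
```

View pics/k7.png

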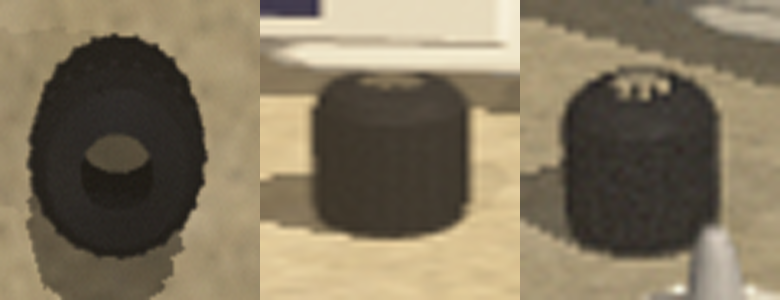

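Rounded shoulder and dimple are on top, so the knob is closed end up. It is centred near u≈315.6 in the settled wrist frame.

Run:
```python
from h import *
s=r.sense();e=s["eef_pos"];Rt=R.from_euler("xyz",s["tcp_rot"]).as_matrix();print(s["clock"],e,s["tcp_rot"])
ip=campose("wrist");f=r.grab_frame("wrist")
m=(f[190:290,270:365].max(2)<62).astype(np.uint8)
n,l,st,c=cv2.connectedComponentsWithStats(m);k=1+st[1:,4].argmax();print(st[k][:4]+[270,190,0,0])
print([np.round(d["box"],1) for d in r.recognise("lock_knob","wrist")[:1]])
# expected silhouette of a cylinder at knob position
from scipy.optimize import least_squares
th=np.linspace(0,2*np.pi,90)
def box(x,y):
    P=np.array([proj("wrist",[x+q*np.cos(t),y+q*np.sin(t),z],ip) for q,z in((23,0),(23,34),(17,44)) for t in th]);return np.r_[P.min(0),P.max(0)]
x,y,w,h=st[k][:4];o=np.array([270+x,190+y,270+x+w,190+y+h])
q=least_squares(lambda p:box(*p)-o,[624,161],diff_step=1e-4);print(q.x,q.fun)
print("tool delta",Rt.T@(np.array([*q.x,36])-e))
tip=tri([ray("scene",324.7,234.5),ray("side",355,234.5)]);print("tip",tip)
```

```text
12.6 [621.9637103  161.41252489 166.73402224] [3.14125924e+00 2.77917325e-04 2.88093195e+00]
[285 205  61  67]
[array([287. , 204.8, 347.5, 270.6])]
[628.52063433 159.3770378 ] [-0.97024194 -1.03468006  0.9704681   1.07049837]
tool delta [ -6.82368074  -0.32047324 130.73582413]
tip [498.30442488 361.10390867 113.87068795]
```

Call:
carry_out(delta_pos=[[-0.005,0,0.03],[-0.005,0,0.06],[-0.005,0,0.085],[-0.005,0,0.105],[-0.005,0,0.12],[-0.005,0,0.13],[-0.005,0,0.135],[-0.005,0,0.135]], rot=[[0,0,0],[0,0,0],[0,0,0],[0,0,0],[0,0,0],[0,0,0],[0,0,0],[0,0,0]])

```text
clock: 13.7
eef_pos: [627.2, 159.1, 31.5]
tcp_rot: [3.142, 0.0, 2.88]
contact_force: [-0.8, -0.3, -0.3]
opening: 0.881
grasp_force: 0.0
```

Call:
carry_out(delta_pos=[[-0.005,0,0],[-0.005,0,0],[0,0,0],[0,0,0],[0,0,0],[0,0,0]], rot=[[0,0,0],[0,0,0],[0,0,0],[0,0,0],[0,0,0],[0,0,0]], claw=0.075)

```text
clock: 14.45
eef_pos: [627.1, 159.2, 31.4]
tcp_rot: [3.142, 0.0, 2.88]
contact_force: [0.2, -0.2, 0.2]
opening: 0.877
grasp_force: 0.0
```

Call:
carry_out(delta_pos=[[0,0,0],[0,0,0],[0,0,0],[0,0,0],[0,0,0],[0,0,0]], rot=[[0,0,0],[0,0,0],[0,0,0],[0,0,0],[0,0,0],[0,0,0]], claw=0.03, grip_force=35)

```text
clock: 15.2
eef_pos: [627.2, 159.1, 31.6]
tcp_rot: [3.141, 0.0, 2.88]
contact_force: [-0.3, 0.4, 3.7]
opening: 0.5
grasp_force: 36.0
```

Call:
carry_out(delta_pos=[[0,0,-0.01],[0,0,-0.03],[0,0,-0.06],[0,0,-0.1],[0,0,-0.13],[0,0,-0.15],[0,0,-0.155],[0,0,-0.155]], rot=[[0,0,0],[0,0,0],[0,0,0],[0,0,0],[0,0,0],[0,0,0],[0,0,0],[0,0,0]])

```text
clock: 16.2
eef_pos: [626.7, 159.0, 186.0]
tcp_rot: [-3.141, -0.001, 2.88]
contact_force: [0.2, -0.7, -2.1]
opening: 0.499
grasp_force: 35.7
```

Run:
```python
from h import *
from scipy.optimize import least_squares
s=r.sense();e=s["eef_pos"];Rt=R.from_euler("xyz",s["tcp_rot"]).as_matrix();print(s["clock"],e,s["tcp_rot"],s["opening"])
th=np.linspace(0,2*np.pi,60)
for cam in("wrist","scene","side"):
    ip=campose(cam);f=r.grab_frame(cam)
    if cam=="wrist": cv2.imwrite("pics/w8.png",f)
    b=[(np.round(d["box"],1),round(d["p"],2)) for d in r.recognise("lock_knob",cam)[:2]];print(cam,b)
    z0=e[2]-31.5
    P=np.array([proj(cam,[e[0]+q*np.cos(t),e[1]+q*np.sin(t),z0+z],ip) for q,z in((23,0),(23,34),(17,44)) for t in th]);print(" expected if centred",np.r_[P.min(0),P.max(0)].round(1))
```

```text
16.2 [626.72128967 159.02068066 185.98879229] [-3.14125986e+00 -5.32488103e-04  2.87975691e+00] 0.49887192159881566
wrist [(array([257.3, 253.3, 377.4, 391. ]), 0.93)]
 expected if centred [250.9 246.6 378.3 394.4]
scene [(array([302.8, 130.3, 329. , 160.3]), 0.63)]
 expected if centred [297.1 128.5 323.6 159.5]
side [(array([271.3, 147.4, 292.8, 178.2]), 0.65)]
 expected if centred [268.8 147.9 295.  177.1]
```

Call:
carry_out(delta_pos=[[0.02,0.02,-0.005],[0.05,0.047,-0.005],[0.085,0.08,-0.005],[0.12,0.112,-0.005],[0.15,0.14,-0.005],[0.17,0.158,-0.005],[0.179,0.165,-0.005],[0.179,0.165,-0.005]], rot=[[0,0,0],[0,0,0],[0,0,0],[0,0,0],[0,0,0],[0,0,0],[0,0,0],[0,0,0]])

```text
clock: 17.5
eef_pos: [496.7, 364.9, 191.2]
tcp_rot: [-3.141, -0.0, 2.881]
contact_force: [0.3, -0.8, -1.1]
opening: 0.5
grasp_force: 35.8
```

Call:
carry_out(delta_pos=[[0,0,0],[0,0,0],[0,0,0]], rot=[[0,0,0],[0,0,0],[0,0,0]])

```text
clock: 17.88
eef_pos: [497.3, 364.3, 191.4]
tcp_rot: [-3.142, 0.0, 2.879]
contact_force: [-0.4, 0.3, -0.3]
opening: 0.497
grasp_force: 35.8
```

Run:
```python
from h import *
s=r.sense();e=s["eef_pos"];print(s["clock"],e,s["tcp_rot"],s["opening"])
v=[]
for cam in("scene","side"):
    f=r.grab_frame(cam)
    for t in("lock_knob","tall_spacer"): print(cam,t,[(np.round(d["box"],1),round(d["p"],2)) for d in r.recognise(t,cam)[:2]])
    for z in(132,e[2]-8,118,72): print(z,proj(cam,[497,366,z]).round(1))
    u=325 if cam=="scene" else 355
    v.append(cv2.resize(f[150:300,u-65:u+65],(390,450),interpolation=cv2.INTER_CUBIC))
cv2.imwrite("pics/m9.png",np.hstack(v))
```

```text
17.875 [497.29203548 364.26007923 191.38571999] [-3.14153284e+00  8.02802922e-05  2.87885956e+00] 0.4968640628695365
scene lock_knob [(array([312.4, 175.6, 344.4, 210.7]), 0.78)]
scene tall_spacer [(array([306.1, 242. , 342.7, 282. ]), 0.56)]
132 [323.8 224.4]
183.38571998603152 [323.4 189.9]
118 [323.9 233.4]
72 [324.3 262.1]
side lock_knob [(array([343. , 172.1, 374.2, 210. ]), 0.76)]
side tall_spacer [(array([336.4, 245.4, 371. , 281.5]), 0.93)]
132 [356.5 223.6]
183.38571998603152 [358.1 188.7]
118 [356.1 232.9]
72 [354.7 262.6]
```

View pics/m9.png

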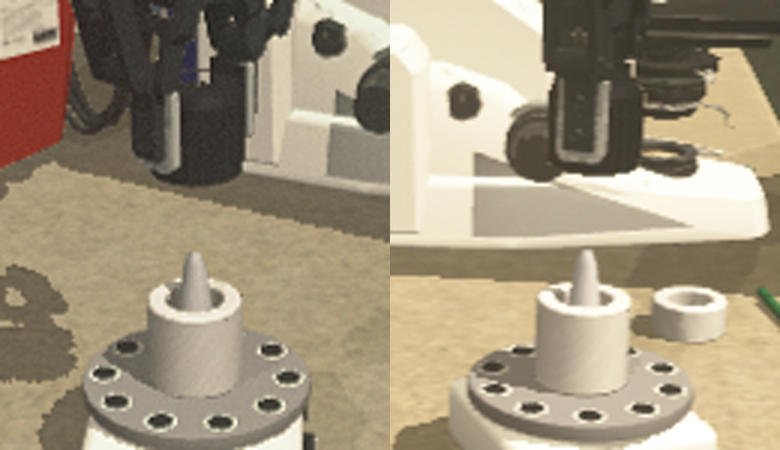

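The composite shows the knob above the tip, within about 1 px of the spindle axis in both views (scene tip 324.3, side tip 355.3). I'll nudge −1.5 mm in tool x and lower.

Call:
carry_out(delta_pos=[[-0.0015,0,0.01],[-0.0015,0,0.02],[-0.0015,0,0.03],[-0.0015,0,0.04],[-0.0015,0,0.048],[-0.0015,0,0.054],[-0.0015,0,0.06],[-0.0015,0,0.06]], rot=[[0,0,0],[0,0,0],[0,0,0],[0,0,0],[0,0,0],[0,0,0],[0,0,0],[0,0,0]])

```text
clock: 19.18
eef_pos: [498.1, 364.3, 131.0]
tcp_rot: [-3.141, -0.0, 2.88]
contact_force: [-0.1, 0.6, -0.6]
opening: 0.502
grasp_force: 35.8
```

Call:
carry_out(delta_pos=[[0,0,0.001],[0,0,0.002],[0,0,0.003],[0,0,0.004],[0,0,0.004]], rot=[[0,0,0],[0,0,0],[0,0,0],[0,0,0],[0,0,0]])

```text
clock: 19.8
eef_pos: [498.3, 364.4, 127.3]
tcp_rot: [-3.142, -0.0, 2.88]
contact_force: [-0.2, 0.3, -0.4]
opening: 0.502
grasp_force: 35.8
```

Call:
carry_out(delta_pos=[[0,0,0.0007],[0,0,0.0014],[0,0,0.002],[0,0,0.002],[0,0,0.002]], rot=[[0,0,0],[0,0,0],[0,0,0],[0,0,0],[0,0,0]])

```text
clock: 20.42
eef_pos: [498.3, 364.5, 125.6]
tcp_rot: [3.142, 0.0, 2.88]
contact_force: [-1.3, -0.2, 1.8]
opening: 0.501
grasp_force: 36.1
```

Contact is just beginning at the expected height. I'll release and back off.

Call:
carry_out(delta_pos=[[0,0,0.0004],[0,0,0.0004],[0,0,0.0004],[0,0,0.0004],[0,0,0.0004],[0,0,0.0004]], rot=[[0,0,0],[0,0,0],[0,0,0],[0,0,0],[0,0,0],[0,0,0]], claw=0.075)

```text
clock: 21.18
eef_pos: [498.3, 364.4, 125.0]
tcp_rot: [3.142, 0.0, 2.88]
contact_force: [-0.5, 0.3, 0.0]
opening: 0.876
grasp_force: 0.0
```

Call:
carry_out(delta_pos=[[0,0,-0.01],[0,0,-0.03],[0,0,-0.06],[0,0,-0.09],[0,0,-0.11],[0,0,-0.12],[0,0,-0.12],[0,0,-0.12]], rot=[[0,0,0],[0,0,0],[0,0,0],[0,0,0],[0,0,0],[0,0,0],[0,0,0],[0,0,0]])

```text
clock: 22.18
eef_pos: [497.9, 364.2, 244.1]
tcp_rot: [-3.141, -0.001, 2.88]
contact_force: [0.7, -1.0, -0.1]
opening: 0.879
grasp_force: 0.0
```

Run:
```python
from h import *
s=r.sense();print(s["clock"],s["eef_pos"],s["contact_force"])
for cam in("scene","side"):
    f=r.grab_frame(cam);u=325 if cam=="scene" else 355
    for t in("lock_knob","tall_spacer"): print(cam,t,[(np.round(d["box"],1),round(d["p"],2)) for d in r.recognise(t,cam)[:2]])
    print([proj(cam,[497.5,366,z]).round(1) for z in(138,94,50)])
```

```text
22.175 [497.89708197 364.1734023  244.11856731] [ 0.65224034 -0.95524648 -0.1417908 ]
scene lock_knob [(array([309.4, 219.4, 345.5, 257.5]), 0.9)]
scene tall_spacer [(array([309.7, 251.9, 339.9, 280.8]), 0.95)]
[array([323.5, 220.4]), array([323.8, 248.5]), array([324.2, 275.2])]
side lock_knob [(array([337.5, 212.9, 373.2, 252.9]), 0.67)]
side tall_spacer [(array([336.2, 249.8, 369.3, 285. ]), 0.62)]
[array([356.3, 219.6]), array([355. , 248.5]), array([353.7, 276.4])]
```

The boxes agree with a seated, aligned stack: the knob's bottom edge meets the spacer's top, and their centres are within 2 px. I've used all 10 picture views, so I'm handing in.

```bash
python3 -c "
from rig import r
print(r.sign_off())"
```

```text
the job is handed in; nothing more can be done
None
```

I put the tall spacer on the disc, set the lock knob closed end up on top of it, left the short spacer alone, and handed the job in at about 22 s. I confirmed the final knob position from network boxes and contact force only, and the hand-in returned no verdict.

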